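Find the loose hinge by rocking and reject it

TASK

Exactly one of the three upright hinged arms is worn loose. Find it by pushing the tops of the arms, without gripping or forcing them, firmly to the left and then to the right to feel how much each gives before its stop. Once the loose one has been rocked left and then right, leave it leaning to the right as a mark and push its carriage fully home at the far end of its rail; the carriages of the sound ones stay at the near end, and the things lying around are left alone.

Things in the scene. Friction and masses are not known exactly. Their poses are not given: they have to be found in the camera images.
- stand_a: One of three like stands bolted to the bench: aluminium base 200 x 58 x 8 mm, a steel rail along it, on the rail a grey carriage with an upright hinged arm. Origin: centre of the base's underside. x runs along the rail from the near end (robot's side) to the far end, y to the left, z up. The low stops at the rail's ends reach 19 mm above the bench.
- carriage_a (a joint): How far the carriage of stand_a stands from the near end of its rail, m: 0 at the near end, 0.07 fully home at the far end; starts at 0 to 0.015. It slides stiffly (about 5 N) and stays where it is left. The carriage is 100 mm long and 46 mm wide.
- push_face_a (a point): Centre of the black push plate's front face at the carriage's near end: an upright face 46 mm wide, from 19 to 57 mm above the bench, at stand x = -0.085 + carriage value. The arm stands 72 mm behind this face.
- lever_a (a joint): Lean of the arm of stand_a, rad: 0 upright, + to the left (stand +y), - to the right. Pin along stand x, 57 mm above the bench; hard stop each way, whose reach is the play: at most 0.03 each way if sound (under 3 mm at lever_top), about 0.085 if loose (over 7 mm). Friction (0.5 to 2 N at the top) holds it where left; all start within 0.01 of upright.
- lever_top_a (a point): Centre of the arm's black round cap (upright cylinder, 16 mm diameter, 40 mm tall, its top 20 mm above this point); 147 mm above the bench and 90 mm above the hinge pin when upright; over the rail's centre line, at stand x = -0.013 + carriage value.
- stand_b: One of three like stands bolted to the bench: aluminium base 200 x 58 x 8 mm, a steel rail along it, on the rail a grey carriage with an upright hinged arm. Origin: centre of the base's underside. x runs along the rail from the near end (robot's side) to the far end, y to the left, z up. The low stops at the rail's ends reach 19 mm above the bench.
- carriage_b (a joint): How far the carriage of stand_b stands from the near end of its rail, m: 0 at the near end, 0.07 fully home at the far end; starts at 0 to 0.015. It slides stiffly (about 5 N) and stays where it is left. The carriage is 100 mm long and 46 mm wide.
- push_face_b (a point): Centre of the black push plate's front face at the carriage's near end: an upright face 46 mm wide, from 19 to 57 mm above the bench, at stand x = -0.085 + carriage value. The arm stands 72 mm behind this face.
- lever_b (a joint): Lean of the arm of stand_b, rad: 0 upright, + to the left (stand +y), - to the right. Pin along stand x, 57 mm above the bench; hard stop each way, whose reach is the play: at most 0.03 each way if sound (under 3 mm at lever_top), about 0.085 if loose (over 7 mm). Friction (0.5 to 2 N at the top) holds it where left; all start within 0.01 of upright.
- lever_top_b (a point): Centre of the arm's black round cap (upright cylinder, 16 mm diameter, 40 mm tall, its top 20 mm above this point); 147 mm above the bench and 90 mm above the hinge pin when upright; over the rail's centre line, at stand x = -0.013 + carriage value.
- stand_c: One of three like stands bolted to the bench: aluminium base 200 x 58 x 8 mm, a steel rail along it, on the rail a grey carriage with an upright hinged arm. Origin: centre of the base's underside. x runs along the rail from the near end (robot's side) to the far end, y to the left, z up. The low stops at the rail's ends reach 19 mm above the bench.
- carriage_c (a joint): How far the carriage of stand_c stands from the near end of its rail, m: 0 at the near end, 0.07 fully home at the far end; starts at 0 to 0.015. It slides stiffly (about 5 N) and stays where it is left. The carriage is 100 mm long and 46 mm wide.
- push_face_c (a point): Centre of the black push plate's front face at the carriage's near end: an upright face 46 mm wide, from 19 to 57 mm above the bench, at stand x = -0.085 + carriage value. The arm stands 72 mm behind this face.
- lever_c (a joint): Lean of the arm of stand_c, rad: 0 upright, + to the left (stand +y), - to the right. Pin along stand x, 57 mm above the bench; hard stop each way, whose reach is the play: at most 0.03 each way if sound (under 3 mm at lever_top), about 0.085 if loose (over 7 mm). Friction (0.5 to 2 N at the top) holds it where left; all start within 0.01 of upright.
- lever_top_c (a point): Centre of the arm's black round cap (upright cylinder, 16 mm diameter, 40 mm tall, its top 20 mm above this point); 147 mm above the bench and 90 mm above the hinge pin when upright; over the rail's centre line, at stand x = -0.013 + carriage value.
- usb_stick: Small USB stick lying on the bench, 48 x 17 x 8 mm; origin at its underside's centre. A bystander.
- screwdriver: Screwdriver lying on the bench, 172 mm long, 20 mm thick; origin at its underside's centre. A bystander.
- test_block_round: Round steel block, 55 mm across, 11 mm high; origin at its underside's centre. A bystander.

How it is judged:
By the outcome, as a careful person would: the job done as asked, in the order asked, and still so for the second after the job is handed in, with the robot touching nothing.
It also fails if it takes over 72 s, if anything falls off the work surface, if the arm or the gripper's body presses on something with over 40 N, if the wrist force passes 120 N, or if a joint passes its speed limit or range.

ROBOT

A 6-joint arm with a two-finger parallel gripper is mounted at the origin on a cart in front of the work surface, level with it; the furniture and walls round the work are solid. World frame = base frame: x ahead of the robot, y to its left, z up, the work surface at z = 0. Lengths are in mm, angles in rad, forces in N, time in s.
With the tool pointing down it reaches from about 400 to 925 mm from the base axis. Payload 12.5 kg.
Tool frame: the origin (TCP) lies midway between the tips of the shut fingers; the grasp point (between the pads) lies 19 mm behind it; z points along the fingers, y is the line along which they close (so a half turn about z gives the same grasp; the last joint's range is limited). The gripper opens to 95 mm and grips with 3 to 60 N. Pads are 20 mm wide; open, the fingers measure 119 mm over their backs; the gripper's body (75 mm by 180 mm) begins 59 mm behind the grasp point.
Start: joints at [1.112, 0.491, 1.559, -0, 1.092, -0.106], TCP at [215.938, 586.53, 214.661] pointing down, gripper open.
Joint ranges: [-3.1, 3.1], [-0.84, 2.19], [0.05, 2.79], [-1.13, 4.28], [0.06, 2.93], [-2.69, 2.69]. Speed limits (rad/s): [2.22, 2.22, 2.79, 3.14, 3.14, 3.14].

INTERFACE

Orientations are given as [roll, pitch, yaw] about the fixed x, y, z axes, in that order (R = Rz(yaw) Ry(pitch) Rx(roll)).
In Python, from cell import env gives the robot as it stands.
- The arm moves only by the tool arm_command, never from a script. Its argument "targets" is a list of rows, each a list of 5 numbers: the shift along the tool's x, y, z in mm, then the turn about the tool's z in degrees, then the opening, from 0 (shut) to 1 (fully open). In form: [[tx, ty, tz, roll, fingers], ...]. A call has 1 to 5 rows; each row is the pose to reach, as a shift and turn from the pose commanded when the call began, along the tool's axes at that moment; what a row does not reach only later rows make up. A row lasts 1/10 s, in which the tool goes at most 50 mm and 8.59 degrees, less where a joint would pass 70% of its speed; a pose out of reach is approached as far as the arm can. A call with a gripper value outside its range is refused whole. The fingers move at their own pace and stop on an object; the grip force is fixed at half the most. Time passes only in rows, so rows that repeat a pose let the fingers close. It gives the time, the measured TCP pose, the force, the opening and the grip force at its end, in the units of the state.
- env.state(): the state, without advancing time (a new reading comes with each control period).
- env.read_camera(name): name is "scene" or "side" or "wrist"; returns a dict with "frame" (420x560x3 uint8, red, green, blue), "vertical_fov" (degrees; the focal length in pixels is half the picture's height over the tangent of half this angle, whatever the lens; pixels are square), "cx", "cy" (the principal point, pixels), "world_from_camera" (4x4, takes a point from camera to world coordinates); the wrist camera has in their place "hand_eye" (4x4, takes a point from camera to tool coordinates, whose origin is the TCP and whose axes are the flange's). Camera axes: x right, y down, z forward; pixel columns grow to the right and rows downward; lengths in mm; the calibration is good to about 2 mm. A picture is of the moment at which its call begins: read the wrist's pose just before it. There is no depth.
- env.job_done(): hands the job in; it is judged then, once.
The state is a dict: "t": time; "joints": joint angles; "qvel": joint speeds; "tau": joint torques, N m; "eef_pos": TCP position; "tcp_rot": TCP orientation; "ft_force": force on the tool from outside, world axes, zero at the start; "moment": the same for the moment, N m; "opening": opening from 0.0 (shut) to 1.0 (fully open); "grip_force": force on a finger pad.
Only numpy, scipy, OpenCV 4.12 (cv2) and the standard library are available. Lean on these libraries where they do the work, as an engineer would, in place of code of your own. Each camera call takes 0.05 s, during which the arm holds its last target. There are 200 camera calls.

## Working session

There is one attempt and no reset: what is moved stays moved. The work goes in short steps, Python scripts to look and compute and a tool call to move; the robot and the scene stay as the last step left them, time stands still between calls to the robot, and variables do not carry over. Pictures are saved under pics/ and viewed, at most 10 in all, crops included, and the job is handed in when it is done.

Besides the shell and the picture viewer there is one more tool, called after "Request:" as a command line: name --pt "numbers of a row" for each row, then --argument value for the rest. arm_command: Moves the arm, as the interface text tells. Its arguments: {"type":"object","properties":{"targets":{"type":"array","items":{"type":"array","items":{"type":"number"}}}},"required":["targets"]}

```bash
mkdir -p pics; ls
cat > h.py <<'E'
from cell import env
import cv2, numpy as np
np.set_printoptions(precision=3,suppress=True)
def snap(n,f):
    c=env.read_camera(n); cv2.imwrite('pics/'+f,cv2.resize(c['frame'][:,:,::-1],(800,600),interpolation=cv2.INTER_CUBIC)); return c
E
python3 - <<'E'
from h import *
import pickle
s=env.state();print(s)
for n in ('scene','side'):
    c=snap(n,n+'0.png');pickle.dump(c,open(n+'.pkl','wb'));print(n,c['vertical_fov'],c['cx'],c['cy'],c['world_from_camera'])
E
```

```text
pics
{'t': 0.0, 'joints': array([ 1.112,  0.492,  1.559, -0.   ,  1.092, -0.106]), 'qvel': array([ 0.   , -0.001, -0.001,  0.001,  0.   , -0.   ]), 'tau': array([  0.   , -61.267, -25.819,   0.069,   0.048,  -0.   ]), 'eef_pos': array([215.813, 586.304, 214.057]), 'tcp_rot': array([-3.14 , -0.   ,  2.789]), 'ft_force': array([-0.021,  0.439,  0.41 ]), 'moment': array([-0.035,  0.046, -0.052]), 'grip_force': 0.0, 'opening': 0.9999269554527163}
scene 49.38908599076599 283.54001597020755 200.12957267941715 [[   0.759   -0.418    0.499 -130.907]
 [  -0.651   -0.475    0.592 -814.697]
 [  -0.011   -0.774   -0.633  990.993]
 [   0.       0.       0.       1.   ]]
side 47.578675703043174 286.65887668941883 209.15498735687913 [[  -0.982   -0.111    0.156  324.766]
 [  -0.191    0.616   -0.764 1119.666]
 [  -0.011   -0.78    -0.626 1018.235]
 [   0.       0.       0.       1.   ]]
```

View pics/scene0.png

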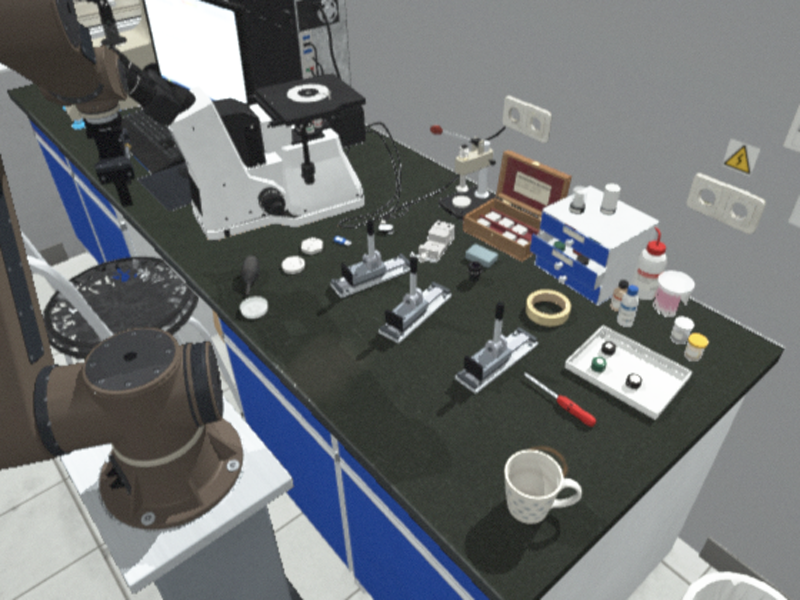

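View pics/side0.png

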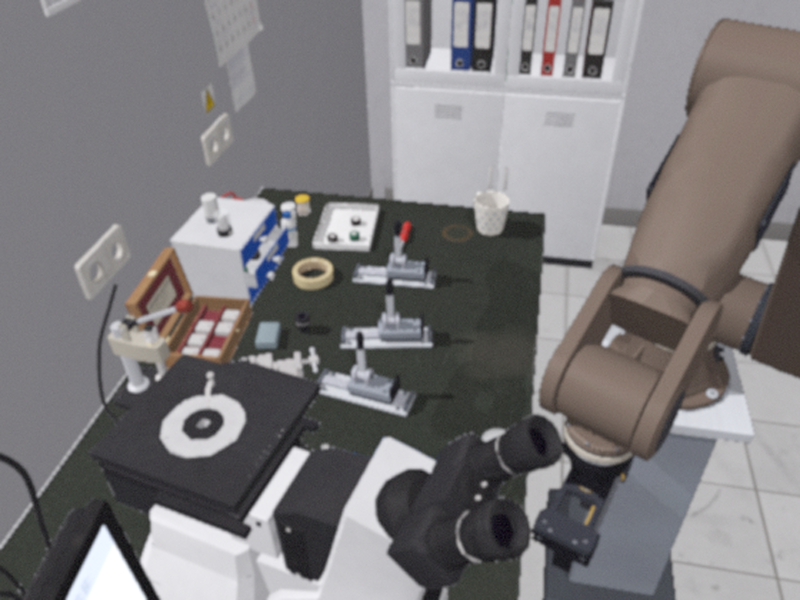

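Run:
```python
import pickle,cv2
c=pickle.load(open('scene.pkl','rb'))['frame'][:,:,::-1]
cv2.imwrite('pics/s1.png',cv2.resize(c[147:277,225:385],None,fx=4.5,fy=4.5,interpolation=cv2.INTER_CUBIC))
```

```text
(no output)
```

View pics/s1.png

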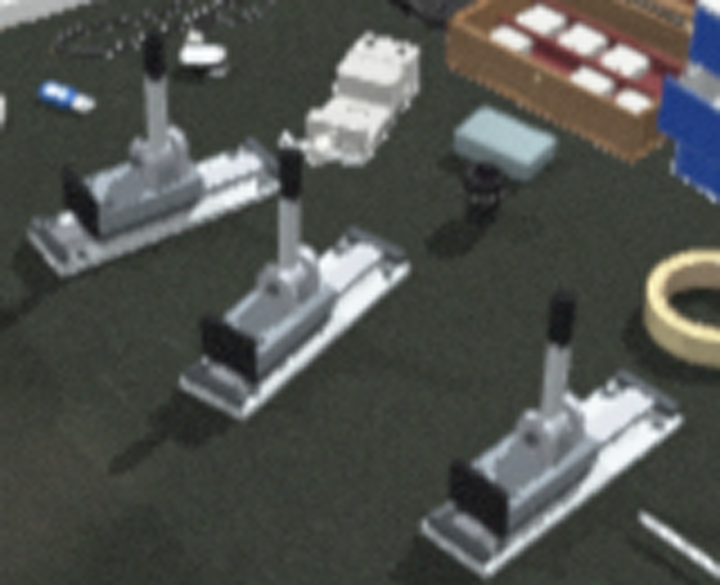

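```bash
cat >> h.py <<'E'
def ray(c,u,v,z,T=None):
    T=c['world_from_camera'] if T is None else T
    f=c['frame'].shape[0]/2/np.tan(np.radians(c['vertical_fov']/2))
    d=T[:3,:3]@np.array([(u-c['cx'])/f,(v-c['cy'])/f,1]); o=T[:3,3]
    return o+d*(z-o[2])/d[2]
E
python3 - <<'E'
from h import *
import pickle
c=pickle.load(open('scene.pkl','rb'))
P={'A':[(30,233),(63,269),(283,185),(258,146),(153,36)],'B':[(182,382),(243,412),(410,265),(350,230),(290,148)],'C':[(423,522),(487,570),(682,418),(620,375),(562,296)]}
for k,p in P.items():
    q=np.array([ray(c,(u+.5)/4.5-.5+225,(v+.5)/4.5-.5+147,z) for (u,v),z in zip(p,(8,8,8,8,167))])
    ctr=q[:4].mean(0); d=(q[2]+q[3]-q[0]-q[1])[:2]; yaw=np.arctan2(d[1],d[0])
    R=np.array([[np.cos(yaw),np.sin(yaw)],[-np.sin(yaw),np.cos(yaw)]])
    print(k,ctr,np.degrees(yaw),'L',np.linalg.norm(d)/2,'w',np.linalg.norm(q[0]-q[1]),np.linalg.norm(q[2]-q[3]),'cap',q[4],'in stand',R@(q[4]-ctr)[:2])
E
```

```text
A [610.346 189.315   8.   ] -8.952081309501454 L 198.33170841435313 w 51.45802494850276 54.96342757399878 cap [609.76  187.083 167.   ] in stand [-0.232 -2.297]
B [604.303  20.866   8.   ] 12.101933982542059 L 202.6258896078696 w 52.5551532352512 60.31138708139941 cap [594.929  19.768 167.   ] in stand [-9.396  0.891]
C [ 633.665 -204.034    8.   ] 2.670200131482585 L 198.98774321661924 w 56.106157721396535 56.578433166533266 cap [ 620.046 -204.396  167.   ] in stand [-13.621   0.272]
```

Run:
```python
from h import *
import pickle
c=pickle.load(open('scene.pkl','rb'));s=pickle.load(open('side.pkl','rb'))
for u,v,z in [(212,237,0),(362,203,0),(280,300,0),(265,110,250)]: print('scene',u,v,ray(c,u*.7,v*.7,z))
# triangulate eyepiece end: side (530,545)/(550,437); scene (120,65)
def o_d(c,u,v):
    a=ray(c,u*.7,v*.7,0);o=c['world_from_camera'][:3,3];d=a-o;return o,d/np.linalg.norm(d)
def tri(p,q):
    o1,d1=o_d(c,*p);o2,d2=o_d(s,*q);t=np.linalg.lstsq(np.stack([d1,-d2],1),o2-o1,rcond=None)[0]
    a,b=o1+t[0]*d1,o2+t[1]*d2;return (a+b)/2,np.linalg.norm(a-b)
print('eyepiece',tri((122,68),(545,437)),tri((122,68),(512,530)))
print('stage',tri((365,95),(315,385)))
print('cap A',tri((371,222),(361,337)))
```

```text
scene 212 237 [398.667 607.18    0.   ]
scene 362 203 [800.66  476.198   0.   ]
scene 280 300 [395.868 266.575   0.   ]
scene 265 110 [657.003 695.552 250.   ]
eyepiece (array([292.666, 642.405, 469.026]), np.float64(24.136611090156187)) (array([318.39 , 734.372, 436.113]), np.float64(27.59619558737389))
stage (array([686.432, 403.413, 312.662]), np.float64(182.41813469106918))
cap A (array([612.833, 192.529, 155.85 ]), np.float64(10.456069424349318))
```

Request:
arm_command --pt "-50 -24 0 0 1" --pt "-90 -50 0 0 1" --pt "-140 -70 0 0 1" --pt "-180 -90 0 0 1" --pt "-220 -110 0 0 1"

```text
t: 0.6
eef_pos: [385.5, 405.6, 214.5]
tcp_rot: [-3.141, -0.0, 2.789]
ft_force: [0.3, 0.1, -0.5]
opening: 0.999
grip_force: 0.0
```

Request:
arm_command --pt "-45 -20 0 0 1" --pt "-90 -42 0 0 1" --pt "-135 -64 0 0 1" --pt "-180 -85 0 0 1" --pt "-220 -104 0 0 1"

```text
t: 1.1
eef_pos: [556.2, 231.6, 214.4]
tcp_rot: [-3.141, -0.0, 2.788]
ft_force: [0.6, 0.3, 0.2]
opening: 1.003
grip_force: 0.0
```

```bash
cat >> h.py <<'E'
from scipy.spatial.transform import Rotation as Ro
def go(x,y,z,yaw=None):
    s=env.state();R=Ro.from_euler('xyz',s['tcp_rot']).as_matrix()
    d=R.T@(np.array([x,y,z])-s['eef_pos'])
    a=0 if yaw is None else (np.degrees(s['tcp_rot'][2])-yaw+180)%360-180
    print('t',s['t'],'pos',s['eef_pos'],s['tcp_rot'],'F',s['ft_force'],'-> move',d,'roll',a)
E
python3 -c "
from h import *
go(609.8,187.1,205,171)"
```

```text
t 1.1 pos [556.226 231.63  214.421] [-3.141 -0.     2.788] F [0.583 0.276 0.222] -> move [-65.677 -23.234   9.408] roll -11.248902859458752
```

Request:
arm_command --pt "-33 -12 0 -6 1" --pt "-64 -23 0 -11.2 1" --pt "-64 -23 0 -11.2 1" --pt "-64 -23 0 -11.2 1"

```text
t: 1.5
eef_pos: [606.9, 189.6, 214.0]
tcp_rot: [-3.141, -0.001, 2.982]
ft_force: [-0.0, -0.5, 0.2]
opening: 0.996
grip_force: 0.0
```

Run:
```python
from h import *
go(609.8,187.1,130,171)
c=snap('wrist','w1.png');print(c['hand_eye'],c['vertical_fov'],c['cx'],c['cy'])
```

```text
t 1.5 pos [606.866 189.582 213.982] [-3.141 -0.001  2.982] F [-0.026 -0.524  0.182] -> move [-3.393 -1.969 83.979] roll -0.14468076505266936
[[   0.      -0.961   -0.278   78.2  ]
 [   1.       0.       0.       0.563]
 [   0.      -0.278    0.961 -169.677]
 [   0.       0.       0.       1.   ]] 70.59196252425222 284.1150422869189 212.47043263582722
```

View pics/w1.png

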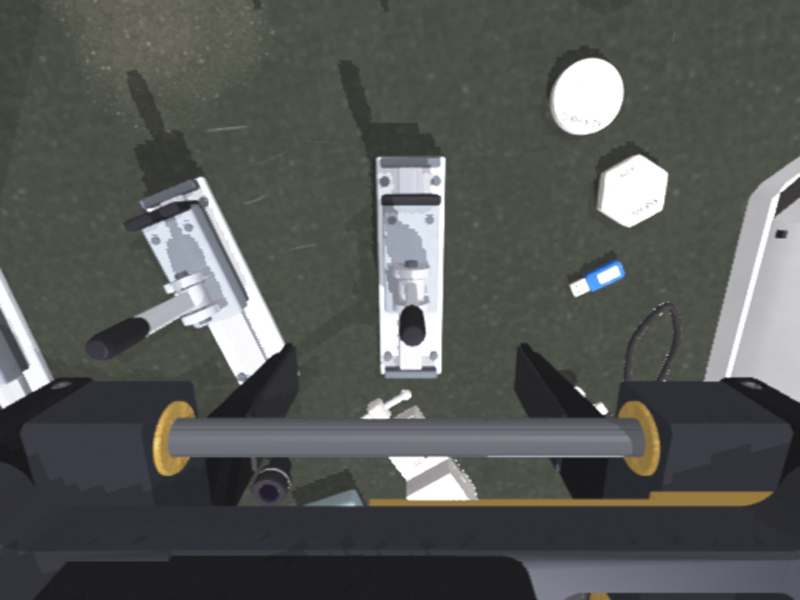

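```bash
cat >> h.py <<'E'
def wT(c,s):
    T=np.eye(4);T[:3,:3]=Ro.from_euler('xyz',s['tcp_rot']).as_matrix();T[:3,3]=s['eef_pos'];return T@c['hand_eye']
E
python3 - <<'E'
from h import *
c=env.read_camera('wrist');s=env.state();T=wT(c,s)
for u,v,z in [(377,157,8),(445,157,8),(381,374,8),(441,374,8),(412,328,167),(383,200,57),(440,200,57)]:
    print(u,v,ray(c,u*.7,v*.7,z,T))
E
```

```text
377 157 [505.995 182.534   8.   ]
445 157 [514.958 238.954   8.   ]
381 374 [702.829 151.386   8.   ]
441 374 [711.962 208.888   8.   ]
412 328 [605.22  194.706 167.   ]
383 200 [539.805 184.342  57.   ]
440 200 [546.518 226.598  57.   ]
```

Request:
arm_command --pt "2 4.5 0 0 0.5" --pt "2 4.5 25 0 0.5" --pt "2 4.5 50 0 0.5" --pt "2 4.5 75 0 0.5" --pt "2 4.5 84 0 0.5"

```text
t: 2.1
eef_pos: [604.3, 195.6, 128.7]
tcp_rot: [-3.141, -0.003, 2.985]
ft_force: [-0.2, -0.7, -0.7]
opening: 0.636
grip_force: 0.0
```

Request:
arm_command --pt "0 3 0 0 0.5" --pt "0 6 0 0 0.5" --pt "0 9 0 0 0.5" --pt "0 10 0 0 0.5" --pt "0 10 0 0 0.5"

```text
t: 2.6
eef_pos: [607.5, 204.9, 131.3]
tcp_rot: [3.141, 0.001, 2.985]
ft_force: [0.9, -0.3, 0.1]
opening: 0.497
grip_force: 0.0
```

Request:
arm_command --pt "0 1 0 0 0.5" --pt "0 1 0 0 0.5"

```text
t: 2.8
eef_pos: [607.5, 205.6, 130.8]
tcp_rot: [3.141, 0.0, 2.984]
ft_force: [0.0, 0.6, 0.9]
opening: 0.497
grip_force: 0.0
```

Request:
arm_command --pt "0 1 0 0 0.5" --pt "0 1 0 0 0.5"

```text
t: 3.0
eef_pos: [607.6, 206.6, 130.6]
tcp_rot: [3.142, 0.0, 2.984]
ft_force: [-0.8, -0.1, -0.1]
opening: 0.499
grip_force: 0.0
```

Request:
arm_command --pt "0 1 0 0 0.5" --pt "0 1 0 0 0.5"

```text
t: 3.2
eef_pos: [607.8, 207.7, 130.6]
tcp_rot: [3.142, 0.0, 2.984]
ft_force: [0.3, 0.6, 0.6]
opening: 0.504
grip_force: 0.0
```

Request:
arm_command --pt "0 1 0 0 0.5" --pt "0 1 0 0 0.5"

```text
t: 3.4
eef_pos: [607.9, 208.7, 130.6]
tcp_rot: [3.141, -0.0, 2.984]
ft_force: [0.7, -0.6, -1.0]
opening: 0.499
grip_force: 0.0
```

Request:
arm_command --pt "0 1 0 0 0.5" --pt "0 1 0 0 0.5"

```text
t: 3.6
eef_pos: [608.1, 209.6, 130.7]
tcp_rot: [3.142, 0.0, 2.984]
ft_force: [-0.1, -0.5, -0.2]
opening: 0.498
grip_force: 0.2
```

Request:
arm_command --pt "0 1 0 0 0.5" --pt "0 1 0 0 0.5"

```text
t: 3.8
eef_pos: [608.2, 210.4, 130.7]
tcp_rot: [-3.141, -0.0, 2.984]
ft_force: [-1.0, -2.1, 0.6]
opening: 0.5
grip_force: 1.1
```

Request:
arm_command --pt "0 1 0 0 0.5" --pt "0 1 0 0 0.5"

```text
t: 4.0
eef_pos: [608.3, 210.7, 130.7]
tcp_rot: [-3.14, -0.0, 2.984]
ft_force: [-1.8, -7.2, 2.1]
opening: 0.505
grip_force: 3.5
```

Request:
arm_command --pt "0 1 0 0 0.5" --pt "0 1 0 0 0.5"

```text
t: 4.2
eef_pos: [608.3, 210.9, 130.6]
tcp_rot: [-3.139, -0.001, 2.984]
ft_force: [-2.1, -11.3, 3.4]
opening: 0.499
grip_force: 5.8
```

Request:
arm_command --pt "0 -12 0 0 0.5" --pt "0 -24 0 0 0.5" --pt "0 -29 0 0 0.5" --pt "0 -31 0 0 0.5" --pt "0 -31 0 0 0.5"

```text
t: 4.7
eef_pos: [603.8, 181.7, 130.8]
tcp_rot: [3.141, 0.0, 2.984]
ft_force: [-0.2, -0.0, 0.2]
opening: 0.507
grip_force: 0.0
```

Request:
arm_command --pt "0 -1 0 0 0.5" --pt "0 -1 0 0 0.5"

```text
t: 4.9
eef_pos: [603.6, 181.1, 130.6]
tcp_rot: [3.141, 0.0, 2.985]
ft_force: [0.1, 0.1, 0.2]
opening: 0.502
grip_force: 0.0
```

Request:
arm_command --pt "0 -1 0 0 0.5" --pt "0 -1 0 0 0.5"

```text
t: 5.1
eef_pos: [603.4, 180.0, 130.6]
tcp_rot: [3.142, -0.0, 2.984]
ft_force: [-0.1, 0.3, 0.1]
opening: 0.502
grip_force: 0.0
```

Request:
arm_command --pt "0 -1 0 0 0.5" --pt "0 -1 0 0 0.5"

```text
t: 5.3
eef_pos: [603.2, 178.9, 130.7]
tcp_rot: [3.141, 0.0, 2.984]
ft_force: [-1.3, -0.6, -1.0]
opening: 0.504
grip_force: 0.2
```

Request:
arm_command --pt "0 -1 0 0 0.5" --pt "0 -1 0 0 0.5"

```text
t: 5.5
eef_pos: [603.1, 177.9, 130.7]
tcp_rot: [3.141, 0.0, 2.984]
ft_force: [-0.8, -0.2, 0.5]
opening: 0.503
grip_force: 0.1
```

Request:
arm_command --pt "0 -1 0 0 0.5" --pt "0 -1 0 0 0.5"

```text
t: 5.7
eef_pos: [602.9, 176.9, 130.7]
tcp_rot: [3.141, 0.0, 2.984]
ft_force: [-0.2, 0.7, 1.1]
opening: 0.5
grip_force: 0.3
```

Request:
arm_command --pt "0 -1 0 0 0.5" --pt "0 -1 0 0 0.5"

```text
t: 5.9
eef_pos: [602.9, 176.5, 130.7]
tcp_rot: [3.14, 0.0, 2.984]
ft_force: [0.2, 6.1, -0.8]
opening: 0.501
grip_force: 2.4
```

Request:
arm_command --pt "0 -1 0 0 0.5" --pt "0 -1 0 0 0.5"

```text
t: 6.1
eef_pos: [602.9, 176.3, 130.7]
tcp_rot: [3.139, 0.001, 2.984]
ft_force: [1.3, 9.9, -0.9]
opening: 0.499
grip_force: 4.8
```

Request:
arm_command --pt "0 10 0 0 0.5" --pt "0 16 -15 0 0.5" --pt "0 16 -50 0 0.6" --pt "0 16 -75 0 0.8" --pt "-3 -20 -80 0 1"

```text
t: 6.6
eef_pos: [603.4, 157.3, 213.5]
tcp_rot: [3.14, 0.004, 2.988]
ft_force: [0.7, -1.1, -0.9]
opening: 0.694
grip_force: 0.0
```

Request:
arm_command --pt "-4 -40 0 -5 1" --pt "-8 -80 0 -10 1" --pt "-12 -120 0 -16 1" --pt "-13 -130 0 -21 1" --pt "-13 -130 0 -21 1"

```text
t: 7.1
eef_pos: [594.9, 22.8, 210.7]
tcp_rot: [-3.141, -0.0, -2.934]
ft_force: [0.6, 0.5, -0.4]
opening: 1.0
grip_force: 0.0
```

Run:
```python
from h import *
s=env.state();c=snap('wrist','w2.png');np.save('T.npy',wT(c,s));go(596,24,130,-167.9)
```

```text
t 7.15 pos [594.945  23.968 210.642] [-3.142 -0.    -2.936] F [-0.304  0.948  0.291] -> move [-1.053 -0.183 80.642] roll -0.3016350569827466
```

View pics/w2.png

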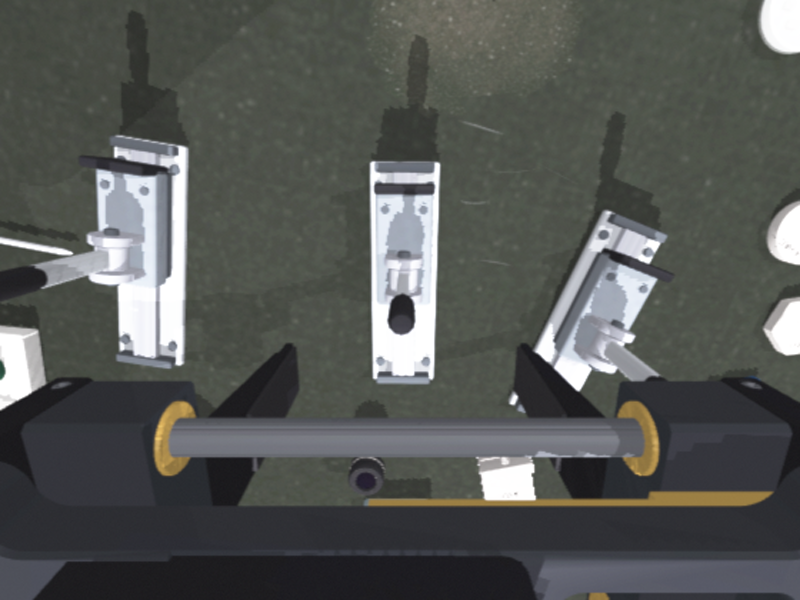

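Request:
arm_command --pt "3 -2 0 0 0.5" --pt "3 -2 25 0 0.5" --pt "3 -2 50 0 0.5" --pt "3 -2 75 0 0.5" --pt "3 -2 80 0 0.5"

```text
t: 7.65
eef_pos: [591.1, 22.9, 128.2]
tcp_rot: [3.14, -0.004, -2.933]
ft_force: [0.3, -0.6, 0.3]
opening: 0.638
grip_force: 0.0
```

Request:
arm_command --pt "0 3 0 0 0.5" --pt "0 6 0 0 0.5" --pt "0 9 0 0 0.5" --pt "0 13 0 0 0.5" --pt "0 13 0 0 0.5"

```text
t: 8.15
eef_pos: [589.8, 35.0, 131.3]
tcp_rot: [-3.141, 0.001, -2.932]
ft_force: [-0.0, 0.2, -0.5]
opening: 0.5
grip_force: 0.0
```

Request:
arm_command --pt "0 1 0 0 0.5" --pt "0 1 0 0 0.5"

```text
t: 8.35
eef_pos: [589.5, 35.5, 130.8]
tcp_rot: [-3.142, 0.0, -2.932]
ft_force: [0.1, -0.5, -0.5]
opening: 0.502
grip_force: 0.0
```

Request:
arm_command --pt "0 1 0 0 0.5" --pt "0 1 0 0 0.5"

```text
t: 8.55
eef_pos: [589.4, 36.3, 130.7]
tcp_rot: [-3.141, 0.0, -2.932]
ft_force: [0.7, -0.9, 1.6]
opening: 0.502
grip_force: 0.5
```

Request:
arm_command --pt "0 1 0 0 0.5" --pt "0 1 0 0 0.5"

```text
t: 8.75
eef_pos: [589.1, 37.4, 130.7]
tcp_rot: [3.142, 0.0, -2.932]
ft_force: [1.2, -1.0, 0.6]
opening: 0.503
grip_force: 0.7
```

Request:
arm_command --pt "0 1 0 0 0.5" --pt "0 1 0 0 0.5"

```text
t: 8.95
eef_pos: [589.0, 38.0, 130.7]
tcp_rot: [-3.141, 0.0, -2.932]
ft_force: [0.8, -3.9, 1.8]
opening: 0.502
grip_force: 2.3
```

Request:
arm_command --pt "0 1 0 0 0.5" --pt "0 1 0 0 0.5"

```text
t: 9.15
eef_pos: [589.0, 38.3, 130.7]
tcp_rot: [-3.14, 0.0, -2.932]
ft_force: [0.8, -9.6, 1.7]
opening: 0.498
grip_force: 4.8
```

Request:
arm_command --pt "0 -12 0 0 0.5" --pt "0 -24 0 0 0.5" --pt "0 -30 0 0 0.5" --pt "0 -33 0 0 0.5" --pt "0 -33 0 0 0.5"

```text
t: 9.65
eef_pos: [595.5, 6.7, 130.5]
tcp_rot: [3.141, -0.0, -2.933]
ft_force: [-0.2, 0.3, -0.7]
opening: 0.5
grip_force: 0.0
```

Request:
arm_command --pt "0 -1 0 0 0.5" --pt "0 -1 0 0 0.5"

```text
t: 9.85
eef_pos: [595.7, 6.3, 130.6]
tcp_rot: [3.141, 0.0, -2.932]
ft_force: [0.2, 0.5, 0.1]
opening: 0.5
grip_force: 0.0
```

Request:
arm_command --pt "0 -1 0 0 0.5" --pt "0 -1 0 0 0.5"

```text
t: 10.05
eef_pos: [595.9, 5.3, 130.7]
tcp_rot: [3.141, 0.0, -2.932]
ft_force: [0.6, 0.9, 0.6]
opening: 0.499
grip_force: 0.4
```

Request:
arm_command --pt "0 -1 0 0 0.5" --pt "0 -1 0 0 0.5"

```text
t: 10.25
eef_pos: [596.1, 4.2, 130.7]
tcp_rot: [3.141, 0.0, -2.932]
ft_force: [-1.1, 1.6, 1.7]
opening: 0.499
grip_force: 0.6
```

Request:
arm_command --pt "0 -1 0 0 0.5" --pt "0 -1 0 0 0.5"

```text
t: 10.45
eef_pos: [596.4, 3.1, 130.7]
tcp_rot: [3.141, 0.0, -2.932]
ft_force: [-0.5, 1.7, 1.9]
opening: 0.495
grip_force: 0.6
```

Request:
arm_command --pt "0 -1 0 0 0.5" --pt "0 -1 0 0 0.5"

```text
t: 10.65
eef_pos: [596.6, 2.1, 130.7]
tcp_rot: [3.141, 0.0, -2.933]
ft_force: [-1.0, 1.5, 1.5]
opening: 0.5
grip_force: 0.7
```

Request:
arm_command --pt "0 -1 0 0 0.5" --pt "0 -1 0 0 0.5"

```text
t: 10.85
eef_pos: [596.6, 1.8, 130.6]
tcp_rot: [3.14, -0.0, -2.933]
ft_force: [-1.0, 5.3, 2.5]
opening: 0.499
grip_force: 3.0
```

Request:
arm_command --pt "0 -1 0 0 0.5" --pt "0 -1 0 0 0.5"

```text
t: 11.05
eef_pos: [596.6, 1.5, 130.6]
tcp_rot: [3.139, -0.0, -2.933]
ft_force: [-1.5, 10.7, 3.1]
opening: 0.501
grip_force: 5.3
```

Request:
arm_command --pt "0 -1 0 0 0.5" --pt "0 -1 0 0 0.5"

```text
t: 11.25
eef_pos: [596.6, 1.3, 130.6]
tcp_rot: [3.138, -0.0, -2.933]
ft_force: [-2.4, 15.7, 4.3]
opening: 0.499
grip_force: 7.7
```

Request:
arm_command --pt "0 10 0 0 0.5" --pt "0 19 -15 0 0.5" --pt "0 19 -50 0 0.6" --pt "0 19 -75 0 0.8" --pt "3 -15 -80 0 1"

```text
t: 11.75
eef_pos: [598.1, -14.1, 213.7]
tcp_rot: [-3.14, 0.004, -2.929]
ft_force: [-0.4, -1.1, 0.5]
opening: 0.693
grip_force: 0.0
```

Request:
arm_command --pt "4 -40 0 0 1" --pt "8 -80 0 3 1" --pt "12 -120 0 6 1" --pt "16 -160 0 9.3 1" --pt "17 -190 0 9.3 1"

```text
t: 12.25
eef_pos: [620.0, -208.0, 210.5]
tcp_rot: [-3.141, -0.0, -3.098]
ft_force: [1.2, 0.0, -0.4]
opening: 0.996
grip_force: 0.0
```

Request:
arm_command --pt "0 0 0 0 1" --pt "0 0 0 0 1"

```text
t: 12.45
eef_pos: [619.9, -205.7, 210.2]
tcp_rot: [3.141, -0.001, -3.096]
ft_force: [-1.2, 0.4, 1.3]
opening: 0.998
grip_force: 0.0
```

Run:
```python
from h import *
s=env.state();c=snap('wrist','w3.png');np.save('T.npy',wT(c,s));go(620,-204,130,-177.3)
```

```text
t 12.5 pos [ 619.903 -204.874  210.362] [ 3.141 -0.001 -3.095] F [-0.219  0.616 -0.182] -> move [-0.181  0.845 80.362] roll -0.010819233517111115
```

View pics/w3.png

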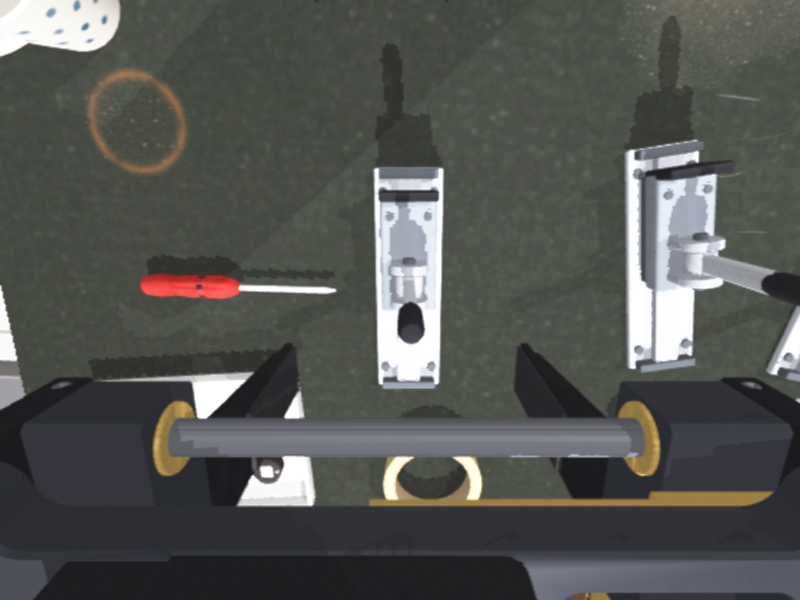

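Request:
arm_command --pt "2 2 0 0 0.5" --pt "2 2 25 0 0.5" --pt "2 2 50 0 0.5" --pt "2 2 75 0 0.5" --pt "2 2 80 0 0.5"

```text
t: 13.0
eef_pos: [617.0, -201.8, 128.3]
tcp_rot: [3.14, -0.003, -3.093]
ft_force: [-0.1, -0.2, 0.1]
opening: 0.638
grip_force: 0.0
```

Request:
arm_command --pt "0 3 0 0 0.5" --pt "0 6 0 0 0.5" --pt "0 9 0 0 0.5" --pt "0 13 0 0 0.5" --pt "0 13 0 0 0.5"

```text
t: 13.5
eef_pos: [617.6, -190.0, 131.3]
tcp_rot: [-3.141, 0.001, -3.094]
ft_force: [0.3, -0.1, -0.7]
opening: 0.505
grip_force: 0.0
```

Request:
arm_command --pt "0 1 0 0 0.5" --pt "0 2 0 0 0.5" --pt "0 2 0 0 0.5"

```text
t: 13.8
eef_pos: [617.4, -188.5, 130.6]
tcp_rot: [3.141, -0.0, -3.095]
ft_force: [0.6, 0.1, -0.1]
opening: 0.502
grip_force: 0.0
```

Request:
arm_command --pt "0 1 0 0 0.5" --pt "0 2 0 0 0.5" --pt "0 2 0 0 0.5"

```text
t: 14.1
eef_pos: [617.3, -186.7, 130.6]
tcp_rot: [-3.141, 0.0, -3.095]
ft_force: [0.2, -1.7, 0.3]
opening: 0.5
grip_force: 0.8
```

Request:
arm_command --pt "0 1 0 0 0.5" --pt "0 2 0 0 0.5" --pt "0 2 0 0 0.5"

```text
t: 14.4
eef_pos: [617.2, -184.5, 130.7]
tcp_rot: [-3.142, 0.0, -3.095]
ft_force: [0.5, -1.9, 0.6]
opening: 0.501
grip_force: 0.9
```

Request:
arm_command --pt "0 1 0 0 0.5" --pt "0 2 0 0 0.5" --pt "0 2 0 0 0.5"

```text
t: 14.7
eef_pos: [617.2, -182.4, 130.7]
tcp_rot: [-3.142, 0.0, -3.095]
ft_force: [-1.0, -1.1, 1.7]
opening: 0.497
grip_force: 0.9
```

Request:
arm_command --pt "0 1 0 0 0.5" --pt "0 1 0 0 0.5"

```text
t: 14.9
eef_pos: [617.1, -181.5, 130.7]
tcp_rot: [-3.142, 0.0, -3.095]
ft_force: [-0.8, -2.2, 2.3]
opening: 0.501
grip_force: 1.1
```

Request:
arm_command --pt "0 1 0 0 0.5" --pt "0 1 0 0 0.5"

```text
t: 15.1
eef_pos: [617.1, -181.2, 130.7]
tcp_rot: [-3.141, 0.0, -3.095]
ft_force: [-0.4, -6.1, 1.4]
opening: 0.5
grip_force: 3.0
```

Request:
arm_command --pt "0 1 0 0 0.5" --pt "0 1 0 0 0.5"

```text
t: 15.3
eef_pos: [617.1, -180.9, 130.7]
tcp_rot: [-3.139, 0.001, -3.095]
ft_force: [-0.8, -9.7, 1.1]
opening: 0.504
grip_force: 4.9
```

Request:
arm_command --pt "0 1 0 0 0.5" --pt "0 1 0 0 0.5"

```text
t: 15.5
eef_pos: [617.2, -180.6, 130.7]
tcp_rot: [-3.138, 0.001, -3.095]
ft_force: [-0.8, -14.6, -0.4]
opening: 0.497
grip_force: 6.9
```

Request:
arm_command --pt "0 -12 0 0 0.5" --pt "0 -24 0 0 0.5" --pt "0 -30 0 0 0.5" --pt "0 -33 0 0 0.5" --pt "0 -35 0 0 0.5"

```text
t: 16.0
eef_pos: [618.5, -213.5, 130.5]
tcp_rot: [3.141, -0.0, -3.095]
ft_force: [-0.5, 1.1, 0.7]
opening: 0.503
grip_force: 0.8
```

Request:
arm_command --pt "0 -2 0 0 0.5" --pt "0 -4 0 0 0.5" --pt "0 -6 0 0 0.5" --pt "0 -8 0 0 0.5" --pt "0 -9 0 0 0.5"

```text
t: 16.5
eef_pos: [619.0, -222.5, 130.7]
tcp_rot: [3.141, 0.0, -3.095]
ft_force: [-0.4, 2.5, 1.4]
opening: 0.501
grip_force: 1.1
```

Request:
arm_command --pt "0 -1 0 0 0.5" --pt "0 -2 0 0 0.5" --pt "0 -2 0 0 0.5"

```text
t: 16.8
eef_pos: [619.1, -224.6, 130.6]
tcp_rot: [3.142, 0.0, -3.095]
ft_force: [0.1, 1.7, 2.5]
opening: 0.499
grip_force: 0.8
```

Request:
arm_command --pt "0 -1 0 0 0.5" --pt "0 -2 0 0 0.5" --pt "0 -2 0 0 0.5"

```text
t: 17.1
eef_pos: [619.1, -226.3, 130.6]
tcp_rot: [3.141, -0.0, -3.095]
ft_force: [-0.3, 4.6, 3.2]
opening: 0.5
grip_force: 1.8
```

Request:
arm_command --pt "0 -1 0 0 0.5" --pt "0 -2 0 0 0.5" --pt "0 -2 0 0 0.5"

```text
t: 17.4
eef_pos: [619.1, -226.9, 130.6]
tcp_rot: [3.139, -0.001, -3.095]
ft_force: [0.7, 11.9, 4.1]
opening: 0.499
grip_force: 5.8
```

Request:
arm_command --pt "0 -1 0 0 0.5" --pt "0 -1 0 0 0.5"

```text
t: 17.6
eef_pos: [619.1, -227.1, 130.5]
tcp_rot: [3.138, -0.001, -3.095]
ft_force: [0.2, 15.5, 5.2]
opening: 0.505
grip_force: 7.8
```

Run:
```python
from h import *
c=env.read_camera('wrist');T=np.load('T.npy')
q=[]
for u,v,z in [(375,168,8),(442,168,8),(378,387,8),(440,387,8),(411,328,167),(380,191,57),(438,191,57)]:
    q.append(ray(c,u*.7,v*.7,z,T));print(q[-1])
q=np.array(q);ctr=q[:4].mean(0);d=q[2]+q[3]-q[0]-q[1];y=np.arctan2(d[1],d[0]);print(ctr,np.degrees(y),np.hypot(*d[:2])/2)
p=ctr[:2]-118*np.array([np.cos(y),np.sin(y)]);go(p[0],p[1],32,-180+np.degrees(y))
```

```text
[ 532.411 -235.018    8.   ]
[ 529.833 -179.051    8.   ]
[ 734.316 -226.896    8.   ]
[ 731.558 -166.924    8.   ]
[ 616.657 -202.582  167.   ]
[ 549.638 -227.464   57.   ]
[ 547.673 -184.787   57.   ]
[ 632.029 -201.972    8.   ] 2.872032608261342 202.06889237385437
t 17.65 pos [ 619.128 -227.127  130.521] [ 3.138 -0.001 -3.095] F [-0.113 15.185  4.753] -> move [103.842  23.772  98.706] roll -0.18263940708195037
```

Request:
arm_command --pt "0 10 0 0 0.5" --pt "0 19 -5 0 0.5" --pt "0 19 -40 0 0.5" --pt "0 19 -75 0 0.5" --pt "0 19 -80 0 0.5"

```text
t: 18.15
eef_pos: [619.7, -211.0, 215.2]
tcp_rot: [-3.138, 0.006, -3.094]
ft_force: [0.4, 0.3, -0.2]
opening: 0.502
grip_force: 0.0
```

Request:
arm_command --pt "40 3 0 0 0" --pt "80 6 0 0 0" --pt "106 6 0 0 0" --pt "106 6 0 0 0" --pt "106 6 0 0 0"

```text
t: 18.65
eef_pos: [512.4, -209.8, 210.9]
tcp_rot: [-3.141, 0.001, -3.095]
ft_force: [0.0, -1.1, 0.0]
opening: 0.138
grip_force: 0.0
```

Run:
```python
from h import *
go(514,-208,32,-177.2);print(env.state()['opening'])
```

```text
t 18.65 pos [ 512.393 -209.756  210.868] [-3.141  0.001 -3.095] F [ 0.015 -1.082  0.028] -> move [ -1.557   1.782 178.868] roll -0.1493659532087861
0.13752692553087517
```

Request:
arm_command --pt "0 1 40 0 0" --pt "0 1 80 0 0" --pt "0 1 120 0 0" --pt "0 1 150 0 0" --pt "0 1 150 0 0"

```text
t: 19.15
eef_pos: [511.5, -207.6, 56.9]
tcp_rot: [3.138, -0.005, -3.094]
ft_force: [-0.1, 0.1, 0.0]
opening: 0.007
grip_force: 0.0
```

Request:
arm_command --pt "0 0 15 0 0" --pt "0 0 28 0 0" --pt "0 0 28 0 0" --pt "0 0 28 0 0"

```text
t: 19.55
eef_pos: [512.7, -208.6, 33.2]
tcp_rot: [-3.141, 0.001, -3.095]
ft_force: [-0.5, 0.8, 0.0]
opening: 0.005
grip_force: 0.0
```

Request:
arm_command --pt "-3 0 0 0 0" --pt "-6 0 0 0 0" --pt "-9 0 0 0 0" --pt "-12 0 0 0 0" --pt "-15 0 0 0 0"

```text
t: 20.05
eef_pos: [527.5, -207.8, 32.7]
tcp_rot: [-3.142, 0.0, -3.095]
ft_force: [-0.5, -0.5, -0.1]
opening: 0.008
grip_force: 0.0
```

Request:
arm_command --pt "-3 0 0 0 0" --pt "-6 0 0 0 0" --pt "-9 0 0 0 0" --pt "-12 0 0 0 0" --pt "-15 0 0 0 0"

```text
t: 20.55
eef_pos: [541.7, -207.1, 32.6]
tcp_rot: [3.141, -0.001, -3.095]
ft_force: [-5.3, -1.6, 3.9]
opening: 0.004
grip_force: 2.6
```

Request:
arm_command --pt "-3 0 0 0 0" --pt "-6 0 0 0 0" --pt "-9 0 0 0 0" --pt "-12 0 0 0 0" --pt "-15 0 0 0 0"

```text
t: 21.05
eef_pos: [556.6, -206.3, 32.6]
tcp_rot: [3.141, -0.002, -3.095]
ft_force: [-5.9, -1.4, 2.5]
opening: 0.004
grip_force: 2.6
```

Request:
arm_command --pt "-3 0 0 0 0" --pt "-6 0 0 0 0" --pt "-9 0 0 0 0" --pt "-12 0 0 0 0" --pt "-15 0 0 0 0"

```text
t: 21.55
eef_pos: [571.5, -205.6, 32.6]
tcp_rot: [3.141, -0.002, -3.095]
ft_force: [-6.0, -1.6, 2.6]
opening: 0.004
grip_force: 2.6
```

Request:
arm_command --pt "-3 0 0 0 0" --pt "-6 0 0 0 0" --pt "-9 0 0 0 0" --pt "-12 0 0 0 0" --pt "-15 0 0 0 0"

```text
t: 22.05
eef_pos: [586.5, -204.9, 32.6]
tcp_rot: [3.141, -0.002, -3.095]
ft_force: [-5.0, -1.1, 2.9]
opening: 0.003
grip_force: 2.6
```

Request:
arm_command --pt "-2 0 0 0 0" --pt "-4 0 0 0 0" --pt "-6 0 0 0 0" --pt "-8 0 0 0 0" --pt "-10 0 0 0 0"

```text
t: 22.55
eef_pos: [596.6, -204.5, 32.6]
tcp_rot: [3.141, -0.001, -3.095]
ft_force: [-6.4, -1.7, 4.0]
opening: 0.003
grip_force: 2.6
```

Request:
arm_command --pt "-1 0 0 0 0" --pt "-2 0 0 0 0" --pt "-3 0 0 0 0" --pt "-4 0 0 0 0"

```text
t: 22.95
eef_pos: [600.7, -204.3, 32.6]
tcp_rot: [3.141, -0.001, -3.095]
ft_force: [-5.8, -1.3, 3.8]
opening: 0.002
grip_force: 2.5
```

Request:
arm_command --pt "-1 0 0 0 0" --pt "-2 0 0 0 0" --pt "-2 0 0 0 0"

```text
t: 23.25
eef_pos: [602.8, -204.1, 32.6]
tcp_rot: [3.141, -0.001, -3.095]
ft_force: [-3.9, 0.2, 3.9]
opening: 0.003
grip_force: 2.3
```

Request:
arm_command --pt "-1 0 0 0 0" --pt "-2 0 0 0 0" --pt "-2 0 0 0 0"

```text
t: 23.55
eef_pos: [603.3, -204.1, 32.6]
tcp_rot: [3.141, -0.004, -3.094]
ft_force: [-14.2, -2.2, 7.8]
opening: 0.005
grip_force: 6.7
```

Request:
arm_command --pt "-1 0 0 0 0" --pt "-2 0 0 0 0" --pt "-2 0 0 0 0"

```text
t: 23.85
eef_pos: [603.4, -204.0, 32.6]
tcp_rot: [3.14, -0.008, -3.094]
ft_force: [-24.4, -3.9, 14.7]
opening: 0.006
grip_force: 12.2
```

Request:
arm_command --pt "-1 0 0 0 0" --pt "-2 0 0 0 0" --pt "-2 0 0 0 0"

```text
t: 24.15
eef_pos: [603.4, -204.0, 32.6]
tcp_rot: [3.138, -0.012, -3.094]
ft_force: [-34.6, -6.2, 20.7]
opening: -0.0
grip_force: 17.7
```

Request:
arm_command --pt "-1 0 0 0 0" --pt "-1 0 0 0 0"

```text
t: 24.35
eef_pos: [603.4, -204.0, 32.6]
tcp_rot: [3.138, -0.014, -3.094]
ft_force: [-40.8, -7.6, 24.5]
opening: 0.004
grip_force: 20.4
```

Request:
arm_command --pt "6 0 0 0 0" --pt "20 0 0 0 0" --pt "50 0 0 0 0" --pt "75 0 0 0 0" --pt "75 0 0 0 0"

```text
t: 24.85
eef_pos: [533.2, -207.3, 32.6]
tcp_rot: [3.141, -0.001, -3.096]
ft_force: [0.4, -0.4, -0.3]
opening: 0.007
grip_force: 0.0
```

Request:
arm_command --pt "0 0 -40 0 0" --pt "0 0 -80 0 0" --pt "0 0 -120 0 0" --pt "0 0 -150 0 0" --pt "0 0 -150 0 0"

```text
t: 25.35
eef_pos: [537.7, -208.2, 187.0]
tcp_rot: [-3.138, 0.007, -3.094]
ft_force: [0.3, 0.4, -0.7]
opening: 0.005
grip_force: 0.0
```

Run:
```python
from h import *
s=env.state();print(s['t'],s['eef_pos'],s['ft_force'])
c=env.read_camera('scene')['frame'][147:277,225:385,::-1]
cv2.imwrite('pics/end.png',cv2.resize(c,None,fx=4.5,fy=4.5,interpolation=cv2.INTER_CUBIC))
snap('wrist','w4.png')
```

```text
25.35 [ 537.727 -208.167  187.008] [ 0.298  0.379 -0.713]
```

View pics/end.png

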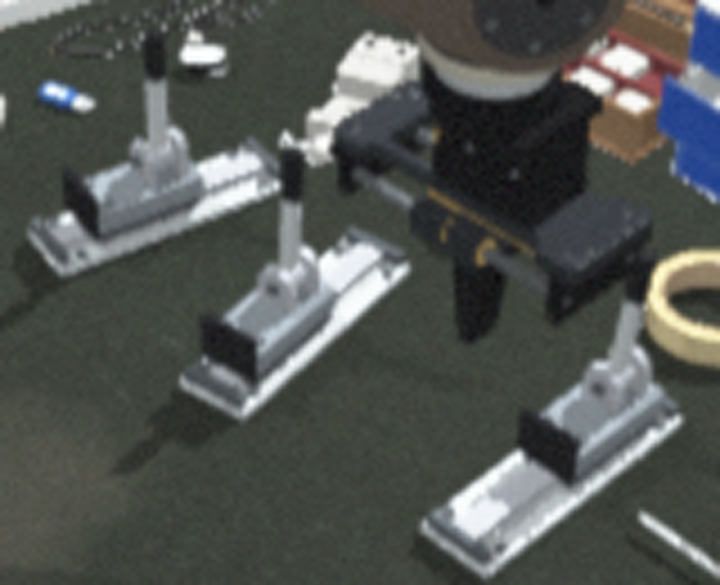

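View pics/w4.png

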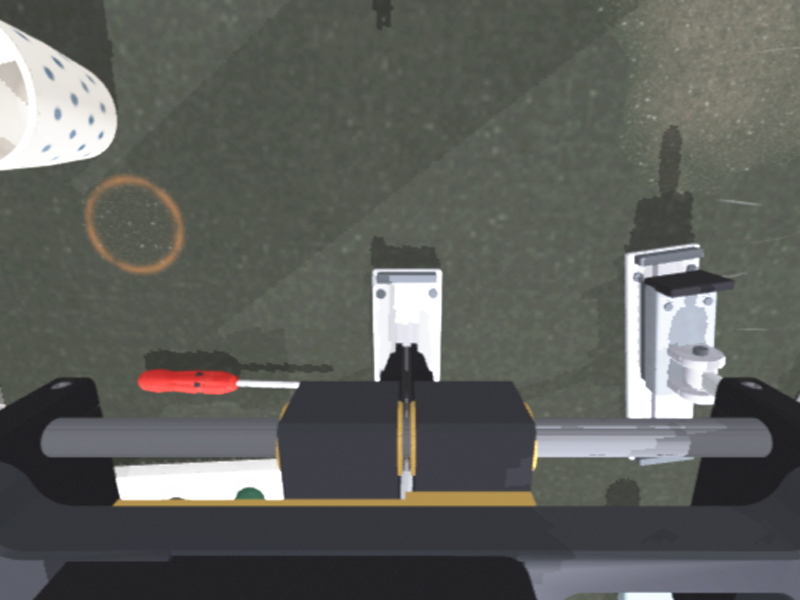

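The scene picture shows C's carriage at the far end, with its arm leaning right (cap at about (635,275), base about (612,375)). A and B are unchanged and upright, their carriages still near. The wrist picture shows the screwdriver where it was, and the robot is clear of everything.

```bash
python3 -c "
from cell import env
print(env.job_done())"
```

```text
the job is handed in; nothing more can be done
None
```

The loose arm was on stand C, the rightmost: it gave about 7 mm each way, while A and B gave only 3–4 mm in total. I left C leaning right with its carriage pushed home against the far stop, left A's and B's carriages at the near end, and handed the job in at about 25 s; the last push against that stop peaked near 48 N at the wrist, with only the fingertips touching.

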